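Hang the seasoning carrier level on its hook

ROBOT

A 6-joint arm with a two-finger parallel gripper is mounted at the origin on the work surface. World frame = base frame: x ahead of the robot, y to its left, z up, the work surface at z = 0. Lengths are in m, angles in rad, forces in N, time in s.
With the tool pointing down it reaches from about 0.3 to 0.875 m from the base axis. Payload 6.4 kg.
Tool frame: the origin (TCP) lies on the mounting face of the last link; the fingertips stand 173 mm ahead of it and the grasp point (between the pads) lies 155 mm ahead of it (ctrl.tip_reach is the distance from the TCP to the fingertips, in m); z points along the fingers, y is the line along which they close (so a half turn about z gives the same grasp; the last joint's range is limited). The gripper opens to 85 mm and grips with 20 to 120 N. Pads are 22 mm wide; open, the fingers measure 114 mm over their backs; the gripper's body (76 mm by 85 mm) begins 54 mm behind the grasp point. The pads swing forward as they close: fully open they stand 13 mm farther back than shut.
Start: joints at [-1.543, 0.181, 1.607, -0, 1.354, -0.206], TCP at [0.133, -0.559, 0.405] pointing down, gripper open.
Joint ranges: [-2.99, 2.99], [-0.89, 2.07], [0.3, 2.58], [-1.14, 4.28], [0, 2.63], [-3.12, 3.12]. Speed limits (rad/s): [2.57, 2.57, 3.01, 3.14, 3.14, 3.14].

INTERFACE

Orientations are given as a unit quaternion [w, x, y, z].
In Python, from bench import ctrl gives the robot as it stands.
- The arm moves only by the shell command python3 -m pendant 'ROWS'. ROWS is JSON, a list that holds one entry, the list of rows, each a list of 7 numbers: the opening, from 0 (shut) to 1 (fully open), then the shift along the tool's x, y, z in mm, then the turn, a rotation vector about the tool's x, y, z in rad. A call has 1 to 5 rows; each row is the pose to reach, as a shift and turn from the pose commanded when the call began, along the tool's axes at that moment; what a row does not reach only later rows make up. A row lasts 1/12 s, in which the tool goes at most 41.7 mm and 7.16 degrees, less where a joint would pass 70% of its speed; a pose out of reach is approached as far as the arm can. A call with a gripper value outside its range is refused whole. The fingers move at their own pace and stop on an object; the grip force is fixed at half the most. Time passes only in rows, so rows that repeat a pose let the fingers close. It gives the time, the measured TCP pose, the force, the opening and the grip force at its end, in the units of the state.
- ctrl.get_obs(): the state, without advancing time (a new reading comes with each control period).
- ctrl.camera(name): name is "scene" or "top"; returns the picture (400x640x3 uint8, red, green, blue); there is no depth.
- ctrl.camera_params(name): a dict with "mtx" (3x3 intrinsics, pixels), "world_from_camera" (4x4, takes a point from camera to world coordinates). Camera axes: x right, y down, z forward; pixel columns grow to the right and rows downward; lengths in m; the calibration is good to about 2 mm. A picture is of the moment at which its call begins. camera_params takes no time and is no camera call.
- ctrl.hand_in(): hands the job in; it is judged then, once.
Trained networks look in the newest picture that a camera, given by its name, has taken for a name from the list of things; names that differ only in an ending like _2 or _b are one class to them, and where a whole thing is asked for, a point or a joint stands for the part that bears it (a point fixed in the world has none). Each returns a list of dicts, best first, with "confidence" (0 to 1); they miss things now and then, are a little off and sometimes report something else, mostly with a low value. They report only what shows in the picture. A call takes as long as a camera call. They do not tell look-alikes from the thing itself.
- ctrl.boxes_of(camera, name): "point" ([column, row] as shares, 0 to 1, of the picture: columns of its width, rows of its height, amid what is visible of it).
The state is a dict: "time_s": time; "q": joint angles; "dq": joint speeds; "joint_efforts": joint torques, N m; "eef_pos": TCP position; "eef_rot": TCP orientation; "wrist_force": force on the tool from outside, world axes, zero at the start; "torque": the same for the moment, N m; "opening": opening from 0.0 (shut) to 1.0 (fully open); "grasp_force": force on a finger pad.
Only numpy, scipy, OpenCV 4.12 (cv2) and the standard library are available. Lean on these libraries where they do the work, as an engineer would, in place of code of your own. Each camera call takes 0.05 s, during which the arm holds its last target. There are 200 camera calls.

TASK

Hang the blue jar carrier, with its three jars still in it, on the stand's hook arm by the keyhole that lets it hang level, passing the red head through the wide part of the keyhole and letting the carrier down gently until the neck takes the weight in the narrow part. Then let go and leave it hanging still and level between head and collar, without pushing hard on the stand and without shifting the bowl, bottle or beaker.

Things in the scene. Friction and masses are not known exactly. Their poses are not given: they have to be found in the camera images.
- carrier: Loose blue plastic carrier, 170 g, balanced about its middle. Origin: centre of its underside; x across its thickness (both faces alike), y along its length, z up. Base 46 x 180 x 14 mm (x, y, z) with three sockets 8 mm deep at y = -54, 0, 54 mm. End posts 10 x 10 mm at y = +-85 mm carry an upright bar 10 mm thick (x = -5 to 5), 180 mm long, from z = 72 to 150 mm.
- mid_keyhole (a point): Middle of the wide part of the carrier bar's middle keyhole (carrier z = 89 mm). Five like keyholes at carrier y = -58, -29, 0, 29, 58 mm: wide part 18 x 18 mm, z = 80 to 98; above it a slot 10 mm wide up to a flat top at z = 110. Only the keyhole nearest the balance point of carrier plus jars hangs it level; the next tilts it some 15 degrees.
- grip_band (a point): Middle of the plain upper part of the carrier's bar (carrier x = 0, y = 0, z = 130 mm), 10 mm thick, 180 mm long, z = 110 to 150 mm: the place to grip, anywhere along its length, from above.
- jar_full: Full jar, opaque red-brown with dark lid, 330 g: closed cylinder, 36 mm across, 56 mm tall, origin at the centre of its underside, standing in one of the carrier's three sockets (which one varies)
- jar_empty_a: Empty clear jar with white lid, 30 g: closed cylinder, 36 mm across, 56 mm tall, origin at the centre of its underside, standing in one of the carrier's three sockets (which one varies)
- jar_empty_b: Empty clear jar with white lid, 30 g: closed cylinder, 36 mm across, 56 mm tall, origin at the centre of its underside, standing in one of the carrier's three sockets (which one varies)
- stand: Fixed stand with a level, rigid hook arm along its x at y = 0. Origin: on the counter straight below the middle of the arm's neck; x from head to post, z up. ARM HEIGHT NOT REPORTED: axis 165 to 195 mm above the counter (feel or look). Red tapered head 13 mm across, x = -16 to -8; neck 7 mm, -8 to 8; collar (stop) 18 mm, 8 to 12; plain arm 10 mm, 12 to 72. Bears 25 N at most.
- post_foot (a point): Foot of the stand's post, on top of its 12 mm thick foot plate (stand x = 40 to 140 mm, y = +-60 mm). Post 20 x 20 mm, centred at stand x = 85 mm, its black cap 216 mm above the counter. The black clamp block of the arm is on the post: stand x = 72 to 98 mm, 28 mm high, centred on the arm's axis, with a red screw on its +y side.
- bowl: Loose steel bowl, 150 mm across, 60 mm high, origin under its centre; leave alone
- pump_bottle: Loose white pump bottle with blue band, 64 mm across, 155 mm high, origin under its centre; leave alone
- beaker: Loose yellow beaker, 70 mm across, 100 mm high, origin under its centre; leave alone
Things that resemble listed ones, but are neither listed nor needed, are in the scene too. Of the things that look like the stand, take the one that is farthest to the robot's right at the start. What is shaped like the jar_full but orange is not meant.

How it is judged:
By the outcome, as a careful person would: the job done as asked, in the order asked, and still so for the second after the job is handed in, with the robot touching nothing.
It also fails if it takes over 64 s, if anything falls off the work surface, if the arm or the gripper's body presses on something with over 40 N, if the wrist force passes 120 N, or if a joint passes its speed limit or range.

## Working session

There is one attempt and no reset: what is moved stays moved. The work goes in short steps, Python scripts to look and compute and a shell command to move; the robot and the scene stay as the last step left them, time stands still between calls to the robot, and variables do not carry over. Pictures are saved under pics/ and viewed, at most 10 in all, crops included, and the job is handed in when it is done.

```bash
mkdir -p pics
cat > h.py <<'E'
import numpy as np, cv2
from bench import ctrl
def shot(cam,fn):
    im=ctrl.camera(cam); cv2.imwrite(fn,im[...,::-1]); return im
def par(cam):
    p=ctrl.camera_params(cam); return np.array(p['mtx']),np.array(p['world_from_camera'])
def proj(cam,P):
    K,T=par(cam); P=np.atleast_2d(P); c=(np.linalg.inv(T)@np.c_[P,np.ones(len(P))].T)[:3]; u=K@c; return (u[:2]/u[2]).T
def onz(cam,uv,z):
    K,T=par(cam); d=T[:3,:3]@np.linalg.inv(K)@np.array([uv[0],uv[1],1.]); o=T[:3,3]; return o+d*(z-o[2])/d[2]
E
python3 - <<'E'
from h import *
for c in ('scene','top'):
    shot(c,f'pics/{c}0.png'); print(c,np.round(par(c)[0],1).tolist(),np.round(par(c)[1],3).tolist())
    for n in ('carrier','grip_band','mid_keyhole','jar_full','jar_empty_a','stand','post_foot','bowl','pump_bottle','beaker'):
        print(n,[(round(b['point'][0]*640),round(b['point'][1]*400),round(b['confidence'],2)) for b in ctrl.boxes_of(c,n)][:5])
print(ctrl.get_obs())
E
```

```text
scene [[375.7, 0.0, 322.0], [0.0, 375.7, 202.2], [0.0, 0.0, 1.0]] [[-0.074, 0.754, -0.653, 1.174], [0.997, 0.063, -0.039, 0.028], [0.012, -0.654, -0.757, 0.829], [0.0, 0.0, 0.0, 1.0]]
carrier [(248, 185, 0.84)]
grip_band [(254, 184, 0.63)]
mid_keyhole [(253, 184, 0.81)]
jar_full [(303, 220, 0.74), (270, 206, 0.68)]
jar_empty_a [(253, 201, 0.69), (235, 197, 0.52)]
stand [(467, 176, 0.9), (397, 251, 0.82), (491, 300, 0.7)]
post_foot [(490, 304, 0.91), (466, 178, 0.7), (394, 255, 0.6)]
bowl [(311, 307, 0.67)]
pump_bottle [(495, 210, 0.76)]
beaker [(158, 200, 0.61)]
top [[428.7, 0.0, 319.6], [0.0, 428.7, 201.6], [0.0, 0.0, 1.0]] [[0.022, -0.991, 0.132, 0.339], [-1.0, -0.021, 0.007, -0.001], [-0.004, -0.132, -0.991, 1.513], [0.0, 0.0, 0.0, 1.0]]
carrier [(377, 216, 0.95), (461, 205, 0.73)]
grip_band [(389, 215, 0.8)]
mid_keyhole [(386, 216, 0.62)]
jar_full [(368, 213, 0.58), (344, 200, 0.56)]
jar_empty_a [(396, 221, 0.54)]
stand [(209, 249, 0.98), (276, 172, 0.62), (221, 140, 0.6)]
post_foot [(217, 136, 0.65), (210, 251, 0.64), (273, 173, 0.58), (191, 204, 0.17)]
bowl [(329, 123, 0.8)]
pump_bottle [(191, 205, 0.97)]
beaker [(460, 203, 0.69)]
{'time_s': 1.1, 'q': array([-1.54332253e+00,  1.80800917e-01,  1.60697161e+00, -1.49461377e-05,
        1.35386764e+00, -2.06276679e-01]), 'dq': array([ 3.36609001e-05, -1.59351118e-03, -3.67513082e-04,  2.81511206e-04,
        2.41905280e-04,  1.87327601e-03]), 'joint_efforts': array([-1.84185747e-04, -4.44858134e+01, -3.51684952e+01, -1.36063063e-04,
        9.59388599e-04,  4.08283967e-06]), 'eef_pos': array([ 0.13321426, -0.55937097,  0.40470168]), 'eef_rot': array([-2.43147964e-05,  9.93177673e-01,  1.16610935e-01, -5.14755929e-06]), 'wrist_force': array([-0.51397648, -0.27726005,  0.25875188]), 'torque': array([-0.01777043,  0.00471151,  0.02562074]), 'grasp_force': 0.0, 'opening': 0.9982404375593565}
```

```bash
ls -la .; ls pics
```

```text
total 16
drwxr-xr-x  3 agent agent 4096 Dec  3 19:43 .
drwxr-xr-x 23 root  root  4096 Dec  3 19:41 ..
-rw-r--r--  1 agent agent  500 Dec  3 19:43 h.py
drwxr-xr-x  2 agent agent 4096 Dec  3 19:43 pics
scene0.png
top0.png
```

View pics/scene0.png

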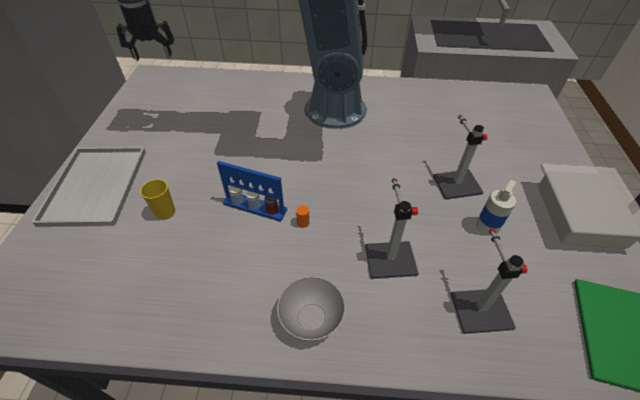

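View pics/top0.png

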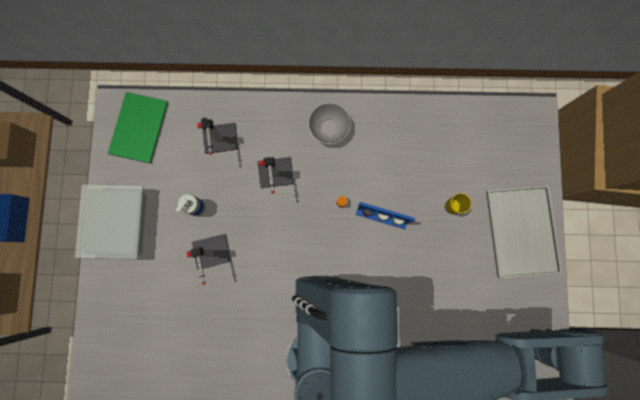

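The scene picture has the stand candidates at (467,176), (397,251) and (491,300); the top picture shows them at (209,249), (276,172) and (221,140). Right for the robot is −y, which is right in the top picture and left in the scene picture, so the stand meant is scene (397,251), top (276,172). The jars at the robot-left end of the carrier are red-brown at scene (270,206) and the loose orange look-alike at (303,220). I'll confirm both in one enlarged crop.

Run:
```python
from h import *
s=cv2.imread('pics/scene0.png'); t=cv2.imread('pics/top0.png')
a=cv2.resize(s[155:290,205:435],None,fx=3.4,fy=3.4,interpolation=cv2.INTER_CUBIC)[:, :782]
b=cv2.resize(t[145:240,250:430],None,fx=4.4,fy=4.4,interpolation=cv2.INTER_CUBIC)
cv2.imwrite('pics/cs.png',a); cv2.imwrite('pics/ct.png',b)
```

```text
(no output)
```

View pics/cs.png

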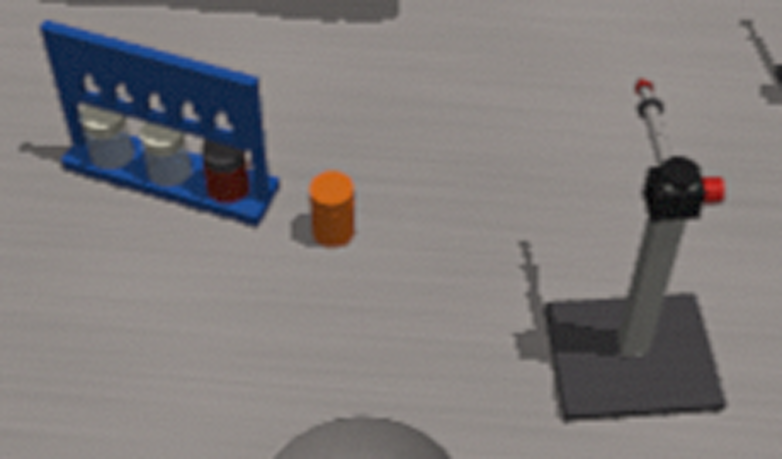

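View pics/ct.png

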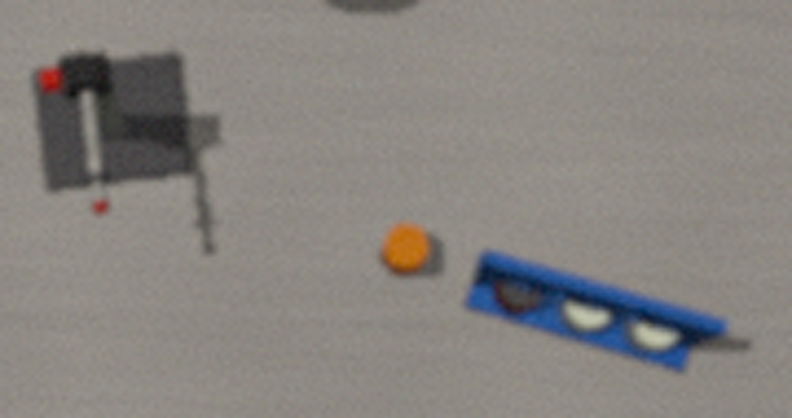

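The crops confirm it. In the scene crop, clear jars sit at (105,140) and (165,155), and the red-brown jar with the dark lid at (225,172), which is the +y end. The stand meant has its head at (643,86) and points towards the robot. The loose orange jar is at (332,210). Balance is 300·54/560 ≈ 29 mm, so the keyhole to use is y = +29, on the full jar's side. Next I fit the poses.

```bash
cat > fit.py <<'E'
from h import *
from scipy.optimize import least_squares
S=lambda p:((np.array(p)+.5)/3.4-.5+[205,155]); T=lambda p:((np.array(p)+.5)/4.4-.5+[250,145])
def R(a): return np.array([[np.cos(a),-np.sin(a),0],[np.sin(a),np.cos(a),0],[0,0,1]])
car=[('scene',S((260,224)),(23,90,0)),('scene',S((278,184)),(-23,90,14)),('scene',S((63,165)),(23,-90,0)),('scene',S((43,22)),(-5,-90,150)),('scene',S((258,77)),(-5,90,150)),
('top',T((487,250)),(5,90,150)),('top',T((723,322)),(5,-90,150)),('top',T((468,303)),(-23,90,14)),('top',T((685,370)),(-23,-90,14))]
st=[('scene',S((643,86)),(-12,0,None)),('scene',S((651,107)),(10,0,None)),('scene',S((548,303)),(40,-60,12)),('scene',S((697,295)),(40,60,12)),('scene',S((723,404)),(140,60,12)),('scene',S((563,412)),(140,-60,12)),
('top',T((50,190)),(40,60,12)),('top',T((180,52)),(140,-60,12)),('top',T((190,172)),(40,-60,12)),('top',T((100,207)),(-12,0,None))]
def res(v,kp):
    r=[]
    for c,uv,p in kp:
        p=np.array([p[0],p[1],(v[3]*1000 if p[2] is None else p[2])])/1000
        r.append(proj(c,R(v[2])@p+[v[0],v[1],0])[0]-uv)
    return np.ravel(r)
if __name__=='__main__':
    a=least_squares(res,[.4,-.1,-.2],args=(car,),loss='soft_l1'); print('car',a.x.round(4),res(a.x,car).reshape(-1,2).round(1).tolist())
    b=least_squares(res,[.5,.1,0,.18],args=(st,),loss='soft_l1'); print('stand',b.x.round(4),res(b.x,st).reshape(-1,2).round(1).tolist())
    for c,n,z in (('top','bowl',.03),('top','pump_bottle',.08),('top','beaker',.05)):
        p=ctrl.boxes_of(c,n)[0]['point']; print(n,onz(c,(p[0]*640,p[1]*400),z).round(3))
    print('orange',onz('top',T((407,248)),.05).round(3))
    from scipy.spatial.transform import Rotation as Ro
    o=ctrl.get_obs(); q=o['eef_rot']; print(Ro.from_quat(np.r_[q[1:],q[0]]).as_matrix().round(3))
E
python3 fit.py
```

```text
car [ 0.4952 -0.2064 -0.2718] [[-1.1, 1.4], [-0.1, -1.9], [-0.3, 1.7], [0.2, -0.9], [-0.3, 0.0], [-0.3, -0.0], [0.3, -0.2], [-1.6, 0.6], [-1.5, 0.2]]
stand [0.5537 0.1609 0.1368 0.1939] [[-0.0, -0.3], [-0.6, 0.3], [-1.7, -0.8], [-0.5, -0.6], [0.5, 0.6], [-0.5, 0.7], [-2.0, -0.3], [-0.9, -0.1], [-0.2, -0.1], [-1.0, 0.4]]
bowl [ 0.821 -0.018  0.03 ]
pump_bottle [0.509 0.441 0.08 ]
beaker [ 0.54  -0.473  0.05 ]
orange [ 0.538 -0.068  0.05 ]
[[ 0.973  0.232 -0.   ]
 [ 0.232 -0.973 -0.   ]
 [-0.     0.    -1.   ]]
```

```bash
cat >> h.py <<'E'
from scipy.spatial.transform import Rotation as Ro
def goto(xyz,ang):
    """tool-frame shift mm and tool-z turn to reach TCP xyz with tool y along world angle ang (mod pi), pointing down"""
    o=ctrl.get_obs(); q=o['eef_rot']; r=Ro.from_quat(np.r_[q[1:],q[0]]); M=r.as_matrix()
    y=np.array([np.cos(ang),np.sin(ang),0])
    if y@M[:,1]<0: y=-y
    z=np.array([0,0,-1.]); W=np.c_[np.cross(y,z),y,z]
    return (M.T@(np.array(xyz)-o['eef_pos'])*1000).round(1),Ro.from_matrix(M.T@W).as_rotvec().round(4)
E
python3 - <<'E'
from h import *
a=-.2718; c=np.array([.4952,-.2064]); p=c+.029*np.array([-np.sin(a),np.cos(a)])
print(p); print('above',goto([*p,.38],a)); print('down',goto([*p,.140+.155],a))
E
```

```text
[ 0.50298551 -0.17846461]
above (array([ 448. , -284.9,   24.7]), array([ 0.0000e+00,  1.0000e-04, -1.0652e+00]))
down (array([ 448. , -284.9,  109.7]), array([ 0.0000e+00,  1.0000e-04, -1.0652e+00]))
```

```bash
python3 -m pendant '[[[1,448,-285,25,0,0,-1.065],[1,448,-285,25,0,0,-1.065],[1,448,-285,25,0,0,-1.065],[1,448,-285,25,0,0,-1.065],[1,448,-285,25,0,0,-1.065]]]'
python3 - <<'E'
from h import *
print('above',goto([.503,-.1785,.38],-.2718))
E
```

```text
time_s: 1.67
eef_pos: [0.279, -0.4085, 0.3949]
eef_rot: [0.0, 0.908, 0.419, 0.0]
wrist_force: [0.7, -0.3, 0.1]
opening: 0.993
grasp_force: 0.0
above (array([320.4,  21. ,  14.9]), array([ 4.000e-04,  2.000e-04, -4.348e-01]))
```

```bash
python3 -m pendant '[[[1,320,21,15,0,0,-0.435],[1,320,21,15,0,0,-0.435],[1,320,21,15,0,0,-0.435],[1,320,21,15,0,0,-0.435],[1,320,21,15,0,0,-0.435]]]'
python3 - <<'E'
from h import *
print('above',goto([.503,-.1785,.38],-.2718))
E
```

```text
time_s: 2.08
eef_pos: [0.4252, -0.26, 0.3855]
eef_rot: [0.0, 0.797, 0.604, 0.0]
wrist_force: [-0.1, -1.0, -0.1]
opening: 0.999
grasp_force: 0.0
above (array([99.4, 52.9,  5.5]), array([ 0.0008,  0.0005, -0.0019]))
```

```bash
python3 -m pendant '[[[1,99.5,53,5.5,0,0,-0.002],[1,99.5,53,5.5,0,0,-0.002],[1,99.5,53,5.5,0,0,-0.002],[1,99.5,53,5.5,0,0,-0.002],[1,99.5,53,5.5,0,0,-0.002]]]'
python3 - <<'E'
from h import *
print('down',goto([.503,-.1785,.295],-.2718)); im=shot('scene','pics/s1.png')
cv2.imwrite('pics/s1c.png',cv2.resize(im[130:250,180:360,::-1],None,fx=4,fy=4,interpolation=cv2.INTER_CUBIC))
E
```

```text
time_s: 2.5
eef_pos: [0.5031, -0.1791, 0.3794]
eef_rot: [-0.0, 0.796, 0.605, -0.0]
wrist_force: [0.2, -0.5, -0.6]
opening: 0.998
grasp_force: 0.0
down (array([ 0.5, -0.2, 84.4]), array([-0.0004,  0.0001,  0.0004]))
```

View pics/s1c.png

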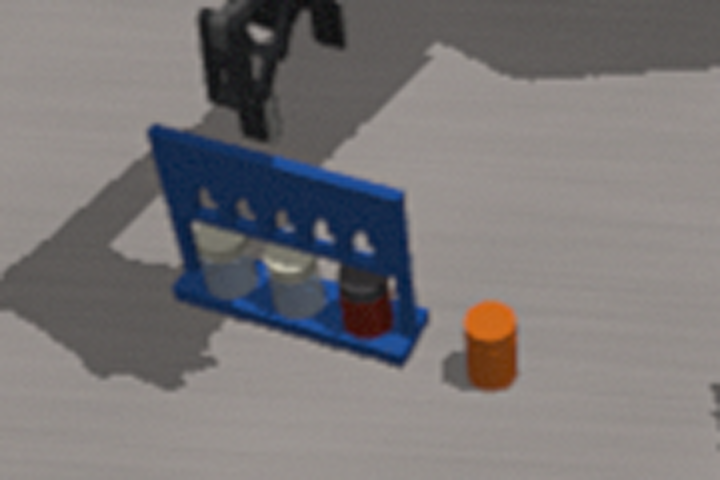

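The picture shows both fingers (near tip (255,130), far tip (335,40)) straddling the bar line above keyhole +29 at (320,230). The carrier is unmoved, so I descend.

```bash
python3 -m pendant '[[[1,0.5,0,40,0,0,0],[1,0.5,0,70,0,0,0],[1,0.5,0,84.5,0,0,0],[0,0.5,0,84.5,0,0,0],[0,0.5,0,84.5,0,0,0]]]'; python3 -m pendant '[[[0,0,0,0,0,0,0],[0,0,0,0,0,0,0],[0,0,0,0,0,0,0],[0,0,0,0,0,0,0],[0,0,0,0,0,0,0]]]'
```

```text
time_s: 2.97
eef_pos: [0.5017, -0.181, 0.2949]
eef_rot: [-0.001, 0.798, 0.603, -0.0]
wrist_force: [0.6, -0.2, 1.1]
opening: 0.75
grasp_force: 0.0
time_s: 3.38
eef_pos: [0.5027, -0.1803, 0.2964]
eef_rot: [0.001, 0.797, 0.604, 0.0]
wrist_force: [-1.4, -0.3, 7.2]
opening: 0.104
grasp_force: 60.0
```

```bash
python3 -m pendant '[[[0,0,0,-3,0,0,0],[0,0,0,-10,0,0,0],[0,0,0,-30,0,0,0],[0,0,0,-60,0,0,0],[0,0,0,-90,0,0,0]]]'
python3 - <<'E'
from h import *
o=ctrl.get_obs(); print(o['wrist_force'],o['torque'],o['eef_pos'])
a=.13; s=np.array([.5537,.1609]); p=s-.075*np.array([np.cos(a),np.sin(a)])
print(p,goto([*p,.296+.105],a))
E
```

```text
time_s: 3.8
eef_pos: [0.5018, -0.1795, 0.3847]
eef_rot: [-0.002, 0.797, 0.604, -0.001]
wrist_force: [-0.1, -1.2, -4.9]
opening: 0.108
grasp_force: 59.0
[-0.08123675 -1.18640418 -4.9402994 ] [-0.07512981 -0.07585941  0.01337328] [ 0.50179238 -0.17948018  0.38470087]
[0.47933286 0.15117744] (array([ 312.2, -111.4,  -15.4]), array([-0.0038, -0.0022, -0.4049]))
```

```bash
python3 -m pendant '[[[0,12,-4,-5,0,0,-0.02],[0,36,-13,-10,0,0,-0.05],[0,66,-24,-15,0,0,-0.09],[0,98,-35,-20,0,0,-0.13],[0,130,-46,-20,0,0,-0.17]]]'
python3 - <<'E'
from h import *
print(goto([.479,.151,.401],.13))
E
```

```text
time_s: 4.22
eef_pos: [0.4927, -0.0404, 0.4046]
eef_rot: [-0.0, 0.743, 0.67, 0.0]
wrist_force: [1.4, 0.2, -5.2]
opening: 0.105
grasp_force: 59.0
(array([189. , -33.3,   3.7]), array([-0.0004, -0.0008, -0.2329]))
```

```bash
python3 -m pendant '[[[0,32,-5,0,0,0,-0.04],[0,64,-10,0,0,0,-0.08],[0,96,-16,1,0,0,-0.12],[0,126,-22,2,0,0,-0.16],[0,150,-26,3,0,0,-0.19]]]';  python3 -m pendant '[[[0,16,-3,0,0,0,-0.02],[0,30,-5,0,0,0,-0.035],[0,38,-7,1,0,0,-0.042],[0,38,-7,1,0,0,-0.042],[0,38,-7,1,0,0,-0.042]]]'
python3 - <<'E'
from h import *
print(goto([.479,.151,.401],.13))
for c in('scene','top'): shot(c,f'pics/{c}2.png')
s=cv2.imread('pics/scene2.png'); t=cv2.imread('pics/top2.png')
a=cv2.resize(s[150:290,300:460],None,fx=4,fy=4,interpolation=cv2.INTER_CUBIC)
b=cv2.resize(t[140:280,220:330],None,fx=4,fy=4,interpolation=cv2.INTER_CUBIC)[:, :]
cv2.imwrite('pics/c2.png',cv2.resize(np.hstack([a,b]),(800,415)))
E
```

```text
time_s: 4.63
eef_pos: [0.4817, 0.1125, 0.4004]
eef_rot: [-0.001, 0.675, 0.738, -0.0]
wrist_force: [1.0, -0.4, -5.9]
opening: 0.107
grasp_force: 59.0
time_s: 5.05
eef_pos: [0.4726, 0.147, 0.4002]
eef_rot: [-0.0, 0.66, 0.751, -0.001]
wrist_force: [-0.1, 0.5, -4.8]
opening: 0.103
grasp_force: 59.0
(array([ 3.1,  6.8, -0.8]), array([-0.0015,  0.0003, -0.0018]))
```

View pics/c2.png

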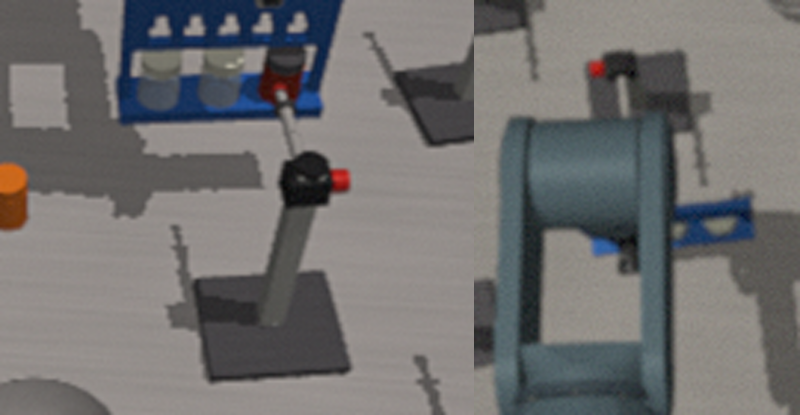

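The scene half shows the held carrier upright with its keyholes level (the +29 keyhole at (258,28)). The arm and head cross in front of the full jar at (283,95). The top view is mostly hidden by the robot. I'll refine the head from the red centroids in the start pictures and measure the held carrier in the scene picture.

```bash
cat > ref.py <<'E'
from h import *
from scipy.optimize import least_squares
def red(fn,r):
    im=cv2.imread(fn).astype(float)[r[1]:r[3],r[0]:r[2]]; w=np.clip(im[...,2]-im[...,:2].max(2)-12,0,None)
    v,u=np.mgrid[r[1]:r[3],r[0]:r[2]]; return np.array([(w*u).sum(),(w*v).sum()])/w.sum(),(w>40).sum()
hs,n1=red('pics/scene0.png',(388,172,400,186)); ht,n2=red('pics/top0.png',(268,186,278,196)); print(hs,n1,ht,n2)
f=lambda P:np.r_[proj('scene',P)[0]-hs,proj('top',P)[0]-ht]
a=least_squares(f,[.54,.16,.19]); print('head',a.x.round(4),a.fun.round(2))
ss,_=red('pics/scene0.png',(410,206,420,216)); st,_=red('pics/top0.png',(257,158,264,167)); print(ss,st)
f=lambda P:np.r_[proj('scene',P)[0]-ss,proj('top',P)[0]-st]
b=least_squares(f,[.64,.19,.19]); print('screw',b.x.round(4),b.fun.round(2))
E
python3 ref.py
python3 - <<'E'
from h import *
im=cv2.imread('pics/scene2.png').astype(int)
b=(im[...,0]-im[...,2]>40)&(im[...,0]>70)
sub=b[140:195,330:425]
for r in range(140,195): print(r,''.join('#' if x else '.' for x in b[r,335:420]))
o=ctrl.get_obs();print(o['eef_pos'],o['eef_rot'])
E
```

```text
[393.82225914 179.25747508] 3 [272.26977688 191.4989858 ] 4
head [0.5434 0.1578 0.1965] [-0.44 -0.01 -0.59 -0.07]
[414.54038245 209.91968504] [260.9195306  162.59891031]
screw [0.6345 0.1979 0.1969] [-0.67 -0.02 -0.97 -0.15]
140 ...............................######################...............###############..
141 ........############################################................###############..
142 ........############################################................##############...
143 ........##################################....#####................###.#.#.##.#.#....
144 ..........##.#########.#.####.##.#.######.######.##...........##.################....
145 .........#.#####.#..#####.##############.##########...........##################.....
146 ........##########.#.#####################.########...........###################....
147 ..........###############.####.######.###.#######.............###################....
148 .........#########################################............###################....
149 .........##.###.##################################...........
[... 3475 characters left out ...]
#####.##########...###...###..#...........#................
189 ......###..###..##.#...#........####...#.##.##..#.#.....#............................
190 ......######..##.##.#....#...........................................................
191 .......#.............................................................................
192 .....................................................................................
193 .....................................................................................
194 .....................................................................................
[0.473175   0.14620873 0.40077701] [-1.90537463e-05  6.61036342e-01  7.50353825e-01 -3.01289223e-04]
```

```bash
cat > cf.py <<'E'
from h import *
from scipy.optimize import minimize
KX=np.array([-58,-29,0,29,58])
def solid(p):  # p (...,3) in mm carrier frame
    x,y,z=np.moveaxis(p,-1,0); ay=abs(y)
    dy=np.abs(y[...,None]-KX).min(-1)
    hole=((dy<9)&(z>80)&(z<98))|((dy<5)&(z>=98)&(z<110))
    bar=(ay<90)&(z>72)&(z<150)&~hole; post=(ay<90)&(ay>80)&(z>14)&(z<=72)
    return bar|post
def render(T,cols,rows,ss=4,cam='scene'):
    K,W=par(cam); s=(np.arange(ss)+.5)/ss-.5
    u=(np.arange(*cols)[:,None]+s).ravel(); v=(np.arange(*rows)[:,None]+s).ravel()
    U,V=np.meshgrid(u,v); d=np.stack([U,V,np.ones_like(U)],-1)@np.linalg.inv(K).T@W[:3,:3].T
    Ti=np.linalg.inv(T); o=(Ti@W[:,3])[:3]*1000; d=d@Ti[:3,:3].T
    m=np.zeros(U.shape,bool)
    for xs in np.linspace(-4.99,4.99,11):
        t=(xs-o[0])/d[...,0]; m|=solid(o+d*t[...,None])
    return m.reshape(len(v)//ss,ss,len(u)//ss,ss).mean((1,3))
def pose(tcp,ang,dx,dy,dz,roll):
    "carrier frame: rotation yaw=ang, roll about carrier x; grip point nominally at carrier (0,29,140)+(dx,dy,dz)"
    R=Ro.from_euler('zx',[ang,roll]).as_matrix(); T=np.eye(4); T[:3,:3]=R
    T[:3,3]=np.array(tcp)-[0,0,.155]-R@(np.array([dx,29+dy,140+dz])/1000); return T
def fit(fn,tcp,ang,cols,rows,excl):
    im=cv2.imread(fn).astype(float)[rows[0]:rows[1],cols[0]:cols[1]]
    m=np.clip((im[...,0]-im[...,2]-20)/45,0,1); w=np.ones_like(m)
    for c0,r0,c1,r1 in excl: w[max(r0-rows[0],0):r1-rows[0],max(c0-cols[0],0):c1-cols[0]]=0
    cost=lambda p:(w*(render(pose(tcp,ang,0,p[0],p[1],p[2]/100),cols,rows)-m)**2).sum()
    best=min((minimize(cost,[a,b,0],method='Nelder-Mead',options=dict(initial_simplex=np.array([[a,b,0],[a+3,b,0],[a,b+3,0],[a,b,3]]),xatol=.05,fatol=.02)) for a in(-4,4) for b in(-3,3)),key=lambda r:r.fun)
    return best.x,best.fun,m,w
if __name__=='__main__':
    o=ctrl.get_obs(); q=o['eef_rot']; M=Ro.from_quat(np.r_[q[1:],q[0]]).as_matrix(); y=M[:,1]; y=y*np.sign(y[0]); ang=np.arctan2(y[1],y[0])
    x,f,m,w=fit('pics/scene2.png',o['eef_pos'],ang,(335,425),(144,174),[(384,140,397,154),(346,166,408,180)])
    print(o['eef_pos'],ang,'dy,dz,roll%',x.round(2),f,w.sum())
E
python3 cf.py
```

```text
[0.473175   0.14620873 0.40077701] 0.12639803760109747 dy,dz,roll% [-2.1  -2.52  1.28] 211.1265586419753 2074.0
```

```bash
sed -i 's#-20)/45#-8)/34#' cf.py
cat >> cf.py <<'E'
    im=cv2.imread('pics/scene2.png').astype(int); print('blue med',np.median((im[...,0]-im[...,2])[145:152,350:380]),'bg',np.median((im[...,0]-im[...,2])[200:220,340:360]))
    t=cv2.imread('pics/top2.png').astype(float); B=t[...,0]-t[...,2]
    print(B[203:226:1,290:326:3].astype(int))
    T=pose(o['eef_pos'],ang,0,x[0],0,0)
    for xx in(5,-5):
        P=np.array([[xx/1e3,yy/1e3,.15,1] for yy in(-90,-60,-30)]); print(xx,proj('top',(T@P.T).T[:,:3]).round(2).tolist())
E
python3 cf.py
```

```text
[0.473175   0.14620873 0.40077701] 0.12639803760109747 dy,dz,roll% [-2.72 -0.8   0.5 ] 61.99053849480969 2074.0
blue med 53.0 bg -5.0
[[-13 -13 -13 -12 -13 -11 -11 -13 -12 -11  -9 -10]
 [-12  -9  -9 -11 -13 -11  -9  -9 -12  -9  -8  -9]
 [-10 -11 -13 -14  -9 -11 -10   0  -9  -9 -12 -10]
 [-10 -10 -14  -8 -11  -4   7  27  -5 -16 -11  -8]
 [ -7  -6  -4   0   4  22  43  53  -4 -11  -9 -13]
 [  0  14  17  27  33  53  65  72  -6 -10 -12 -11]
 [ 29  48  51  58  62  63  65  66  -7 -11 -11 -12]
 [ 60  67  70  66  78  73  61  55  -4  -9  -6  -9]
 [ 69  71  61  62  53  57  44  43  -3 -10  -8  -8]
 [ 65  61  47  45  48  35  33  40  -3 -11  -7  -5]
 [ 42  53  57  15  22  10  23  52   1  -6  -6  -7]
 [ 22  58  49   2  -6  -9  16  53   9  -8  -6  -6]
 [  6  61  54  -6 -16 -14  21  63  22  -7  -6  -8]
 [ -3  56  64  -8 -15 -10  33  69  25  -8  -4  -6]
 [ -5  67  69   6 -11 -10  50  78  32  -8  -8  -3]
 [  0  66  70  27   2   9  62  73  29  -6  -6  -5]
 [ 14  74  74  53  21  38  73  74  30  -7  -7  -8]
 [ 39  69  66  72  53  54  56  37  15  -5  -8  -5]
 [ 51  64  57  51  31  28  18   1  -1  -7  -9  -6]
 [ 52  32  20  14   1   0  -3  -6  -4  -6  -7  -5]
 [ 16   1  -2  -2  -8  -6  -9  -7  -8  -3  -5  -9]
 [ -3  -8  -8  -8 -10  -5  -4  -6  -5  -7  -4  -6]
 [-10  -5  -8  -4  -7  -8  -1  -4  -6  -5  -1  -6]]
5 [[311.47, 206.1], [301.37, 207.16], [291.26, 208.22]]
-5 [[311.82, 209.45], [301.7, 210.51], [291.59, 211.57]]
```

```bash
cat > go.py <<'E'
import sys; from h import *
H=np.array([.544,.1589]); a=.14; ex=np.array([np.cos(a),np.sin(a)]); ey=np.array([-ex[1],ex[0]])
def tcp(sx,dlat=0,z=.401): p=H+ex*(sx+12)/1000+ey*(dlat-2.7)/1000; return [*p,z]
o=ctrl.get_obs(); d=(o['eef_pos'][:2]-H)
print('now sx %.1f lat %.1f z %.4f'%(d@ex*1000-12,d@ey*1000+2.7,o['eef_pos'][2]),o['wrist_force'].round(1),o['torque'].round(2))
print(goto(tcp(*map(float,sys.argv[1:])),a))
E
python3 go.py -32
```

```text
now sx -83.9 lat 0.0 z 0.4008 [ 0.6 -1.  -5.1] [-0.04 -0.02 -0.07]
(array([ 0.7, 51.9, -0.2]), array([-0.0005,  0.0004, -0.0136]))
```

```bash
python3 -m pendant '[[[0,0,8,0,0,0,-0.003],[0,0,22,0,0,0,-0.008],[0,0.5,38,0,0,0,-0.014],[0,0.7,48,0,0,0,-0.014],[0,0.7,52,0,0,0,-0.014]]]'; python3 -m pendant '[[[0,0,0,0,0,0,0],[0,0,0,0,0,0,0]]]'; python3 go.py -32
python3 - <<'E'
from cf import *
o=ctrl.get_obs(); im=shot('scene','pics/s3.png')
q=o['eef_rot']; M=Ro.from_quat(np.r_[q[1:],q[0]]).as_matrix(); y=M[:,1]; y=y*np.sign(y[0]); ang=np.arctan2(y[1],y[0])
T=pose(o['eef_pos'],ang,0,-2.7,0,0)
A=np.array([[5,29+s*9,z] for s in(-1,1) for z in(80,98)]+[[5,29+s*5,110] for s in (-1,1)]+[[5,90,72],[5,90,150],[5,-90,72],[5,-90,150]])/1000
print('ang',ang,proj('scene',(T@np.c_[A,np.ones(len(A))].T).T[:,:3]).round(1).tolist())
x,f,m,w=fit('pics/s3.png',o['eef_pos'],ang,(335,430),(149,170),[(382,140,402,164)])
print('fit',x.round(2),f,w.sum())
cv2.imwrite('pics/s3c.png',cv2.resize(im[140:205,335:435,::-1],None,fx=8,fy=8,interpolation=cv2.INTER_CUBIC))
E
```

```text
time_s: 5.57
eef_pos: [0.5264, 0.1534, 0.4011]
eef_rot: [0.0, 0.656, 0.755, 0.0]
wrist_force: [0.5, -0.1, -5.5]
opening: 0.106
grasp_force: 59.1
time_s: 5.73
eef_pos: [0.5246, 0.1537, 0.4007]
eef_rot: [-0.0, 0.656, 0.755, -0.001]
wrist_force: [-0.4, 0.3, -5.7]
opening: 0.103
grasp_force: 59.0
now sx -32.0 lat 0.3 z 0.4007 [-0.4  0.3 -5.7] [0.03 0.07 0.01]
(array([-0.3, -0. , -0.3]), array([-0.0014, -0.0001,  0.0005]))
ang 0.14049643918940052 [[388.4, 178.3], [389.5, 172.9], [395.8, 178.0], [397.0, 172.6], [391.9, 169.2], [396.1, 169.0], [416.4, 179.4], [423.3, 155.4], [342.6, 182.4], [344.5, 158.3]]
fit [-1.68  0.42  0.89] 78.59557471885813 1695.0
```

View pics/s3c.png

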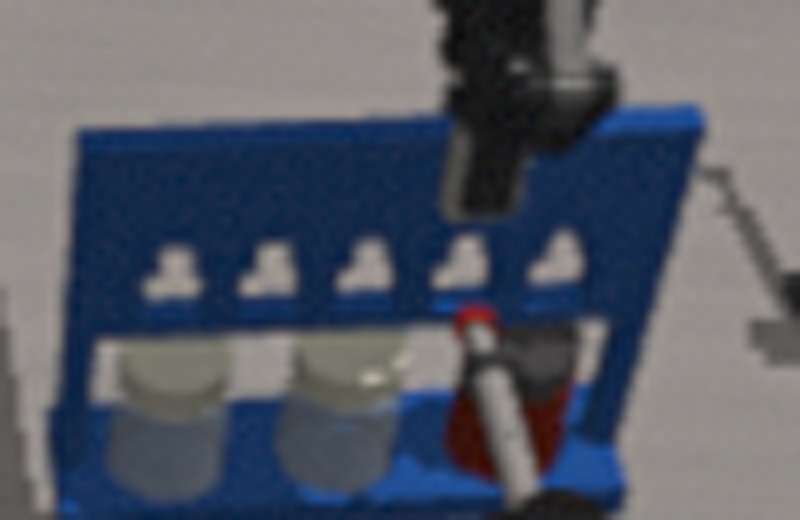

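The picture shows the red head at crop (477,318), in line with the +29 keyhole (wide part ~432–490) as the model predicts. The finger tip, at row 215, stays above the slot. I advance slowly and watch the force.

```bash
python3 -m pendant '[[[0,0,3,-0.5,0,0,0],[0,0,6,-0.5,0,0,0],[0,0,9,-0.5,0,0,0],[0,0,11.5,-0.5,0,0,0],[0,0,14,-0.5,0,0,0]]]'; python3 go.py -12;  python3 -m pendant '[[[0,0,1.5,0,0,0,0],[0,0,3,0,0,0,0],[0,0,4.5,0,0,0,0]]]'; python3 go.py -12
```

```text
time_s: 6.2
eef_pos: [0.5388, 0.1561, 0.4018]
eef_rot: [0.0, 0.655, 0.755, 0.0]
wrist_force: [0.5, -0.3, -5.0]
opening: 0.107
grasp_force: 59.0
now sx -17.6 lat 0.6 z 0.4018 [ 0.5 -0.3 -5. ] [ 0.03  0.04 -0.03]
(array([-0.6,  5.6,  0.8]), array([0.0002, 0.    , 0.0011]))
time_s: 6.45
eef_pos: [0.5431, 0.1567, 0.4016]
eef_rot: [-0.0, 0.656, 0.755, -0.0]
wrist_force: [0.1, 0.2, -5.5]
opening: 0.104
grasp_force: 59.0
now sx -13.2 lat 0.6 z 0.4016 [ 0.1  0.2 -5.5] [-0.01  0.03  0.04]
(array([-0.6,  1.2,  0.6]), array([-0.0002,  0.    ,  0.001 ]))
```

```bash
python3 -m pendant '[[[0,0,1.5,0,0,0,0],[0,0,3,0,0,0,0],[0,0,4.5,0,0,0,0],[0,0,6,0,0,0,0]]]'; python3 go.py 0;  python3 -m pendant '[[[0,0,1.5,0,0,0,0],[0,0,3,0,0,0,0],[0,0,4.5,0,0,0,0]]]'; python3 go.py 0
```

```text
time_s: 6.78
eef_pos: [0.549, 0.1575, 0.4017]
eef_rot: [-0.0, 0.656, 0.755, -0.0]
wrist_force: [-0.3, -0.8, -4.7]
opening: 0.105
grasp_force: 59.0
now sx -7.2 lat 0.6 z 0.4017 [-0.3 -0.8 -4.7] [ 0.02 -0.01 -0.03]
(array([-0.6,  7.2,  0.7]), array([-0.   ,  0.   ,  0.001]))
time_s: 7.03
eef_pos: [0.5535, 0.1581, 0.4016]
eef_rot: [-0.0, 0.656, 0.755, -0.0]
wrist_force: [0.5, -0.4, -4.7]
opening: 0.1
grasp_force: 59.0
now sx -2.7 lat 0.6 z 0.4016 [ 0.5 -0.4 -4.7] [ 0.04  0.01 -0.01]
(array([-0.6,  2.7,  0.6]), array([-0.   ,  0.   ,  0.001]))
```

```bash
python3 -m pendant '[[[0,0,1,0,0,0,0],[0,0,2,0,0,0,0],[0,0,3,0,0,0,0]]]'; python3 go.py 0;  python3 - <<'E'
from h import *
im=shot('scene','pics/s4.png'); cv2.imwrite('pics/s4c.png',cv2.resize(im[150:210,350:430,::-1],None,fx=9,fy=9,interpolation=cv2.INTER_CUBIC))
E
```

```text
time_s: 7.28
eef_pos: [0.5564, 0.1585, 0.4016]
eef_rot: [-0.0, 0.656, 0.755, -0.0]
wrist_force: [-0.0, 0.8, -5.6]
opening: 0.104
grasp_force: 59.0
now sx 0.2 lat 0.6 z 0.4016 [-0.   0.8 -5.6] [-0.07  0.    0.02]
(array([-0.6, -0.3,  0.6]), array([-0.0002, -0.    ,  0.001 ]))
```

View pics/s4c.png

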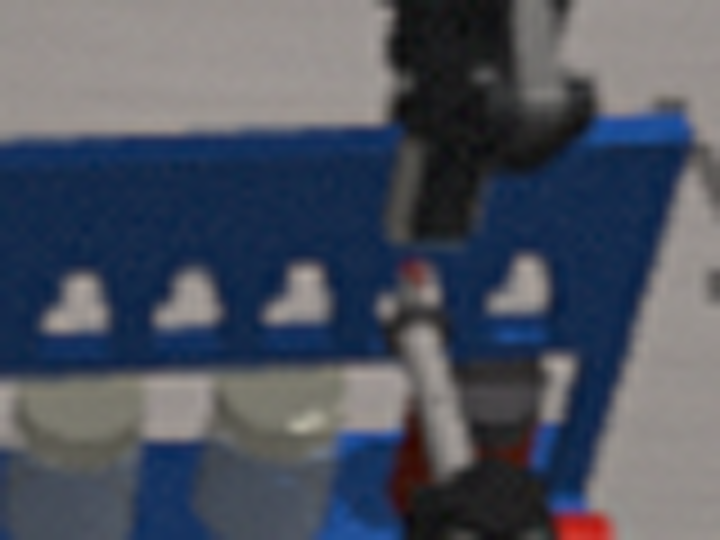

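The red head is visible through the slot behind the bar at (412,270), with the collar in front at (412,318), so the neck is in the keyhole. I lower gently.

```bash
python3 -m pendant '[[[0,0,0,2,0,0,0],[0,0,0,4,0,0,0],[0,0,0,6,0,0,0],[0,0,0,8,0,0,0],[0,0,0,10,0,0,0]]]'; python3 go.py 0; python3 -m pendant '[[[0,0,0,1,0,0,0],[0,0,0,2,0,0,0],[0,0,0,3,0,0,0],[0,0,0,4,0,0,0]]]'; python3 go.py 0
```

```text
time_s: 7.75
eef_pos: [0.5563, 0.1585, 0.3913]
eef_rot: [-0.0, 0.656, 0.755, -0.0]
wrist_force: [-0.7, 0.2, -5.7]
opening: 0.106
grasp_force: 59.0
now sx 0.1 lat 0.6 z 0.3913 [-0.7  0.2 -5.7] [-0.04 -0.    0.01]
(array([-0.6, -0.1, -9.7]), array([-0.0003, -0.    ,  0.001 ]))
time_s: 8.08
eef_pos: [0.5564, 0.1585, 0.3876]
eef_rot: [0.0, 0.656, 0.755, 0.0]
wrist_force: [-0.2, -0.5, -6.0]
opening: 0.105
grasp_force: 59.0
now sx 0.2 lat 0.6 z 0.3876 [-0.2 -0.5 -6. ] [-0.02 -0.05 -0.07]
(array([ -0.6,  -0.2, -13.4]), array([0.0001, 0.    , 0.001 ]))
```

```bash
python3 -m pendant '[[[0,0,0,0.7,0,0,0],[0,0,0,1.4,0,0,0],[0,0,0,2,0,0,0]]]'; python3 -m pendant '[[[0,0,0,0.5,0,0,0],[0,0,0,1,0,0,0]]]'
```

```text
time_s: 8.33
eef_pos: [0.5564, 0.1585, 0.3856]
eef_rot: [0.0, 0.656, 0.755, 0.0]
wrist_force: [0.1, 0.7, -5.0]
opening: 0.102
grasp_force: 59.0
time_s: 8.5
eef_pos: [0.5563, 0.1585, 0.3847]
eef_rot: [0.0, 0.656, 0.755, 0.0]
wrist_force: [-0.7, -0.8, -6.1]
opening: 0.107
grasp_force: 59.0
```

```bash
python3 -m pendant '[[[0,0,0,0.4,0,0,0],[0,0,0,0.8,0,0,0],[0,0,0,0.8,0,0,0]]]'; python3 go.py 0
```

```text
time_s: 8.75
eef_pos: [0.5563, 0.1585, 0.3838]
eef_rot: [-0.0, 0.656, 0.755, -0.0]
wrist_force: [0.2, 0.8, -5.8]
opening: 0.105
grasp_force: 59.0
now sx 0.1 lat 0.6 z 0.3838 [ 0.2  0.8 -5.8] [-0.04 -0.02  0.  ]
(array([ -0.6,  -0.2, -17.2]), array([-0.0001, -0.    ,  0.001 ]))
```

```bash
python3 -m pendant '[[[0,0,0,0.4,0,0,0],[0,0,0,0.8,0,0,0],[0,0,0,0.8,0,0,0]]]'
```

```text
time_s: 9.0
eef_pos: [0.5563, 0.1585, 0.383]
eef_rot: [-0.0, 0.656, 0.755, -0.0]
wrist_force: [-0.1, 0.3, -5.2]
opening: 0.103
grasp_force: 59.0
```

```bash
python3 -m pendant '[[[0,0,0,0.4,0,0,0],[0,0,0,0.8,0,0,0],[0,0,0,0.8,0,0,0]]]'
```

```text
time_s: 9.25
eef_pos: [0.5564, 0.1585, 0.3828]
eef_rot: [0.0, 0.656, 0.755, 0.0]
wrist_force: [-2.4, -0.8, -2.1]
opening: 0.102
grasp_force: 59.6
```

```bash
python3 -m pendant '[[[0,0,0,0.3,0,0,0],[0,0,0,0.3,0,0,0]]]'
```

```text
time_s: 9.42
eef_pos: [0.5564, 0.1585, 0.3827]
eef_rot: [0.0, 0.656, 0.755, 0.0]
wrist_force: [-3.1, -1.0, 1.1]
opening: 0.103
grasp_force: 60.1
```

```bash
python3 -m pendant '[[[0.08,0,0,-0.15,0,0,0],[0.1,0,0,-0.15,0,0,0],[0.12,0,0,-0.15,0,0,0],[0.14,0,0,-0.15,0,0,0],[0.18,0,0,-0.15,0,0,0]]]';python3 -m pendant '[[[0.24,0,0,0,0,0,0],[0.32,0,0,0,0,0,0],[0.4,0,0,0,0,0,0],[0.4,0,0,0,0,0,0],[0.4,0,0,0,0,0,0]]]'
python3 - <<'E'
from h import *
im=shot('scene','pics/s5.png'); cv2.imwrite('pics/s5c.png',cv2.resize(im[145:235,330:440,::-1],None,fx=6.5,fy=6.5,interpolation=cv2.INTER_CUBIC))
E
```

```text
time_s: 9.83
eef_pos: [0.5567, 0.1585, 0.3824]
eef_rot: [0.0, 0.656, 0.755, 0.001]
wrist_force: [-0.1, -0.2, -0.7]
opening: 0.178
grasp_force: 0.0
time_s: 10.25
eef_pos: [0.5564, 0.1585, 0.3821]
eef_rot: [-0.0, 0.656, 0.755, 0.0]
wrist_force: [0.1, 0.5, -0.2]
opening: 0.397
grasp_force: 0.0
```

View pics/s5c.png

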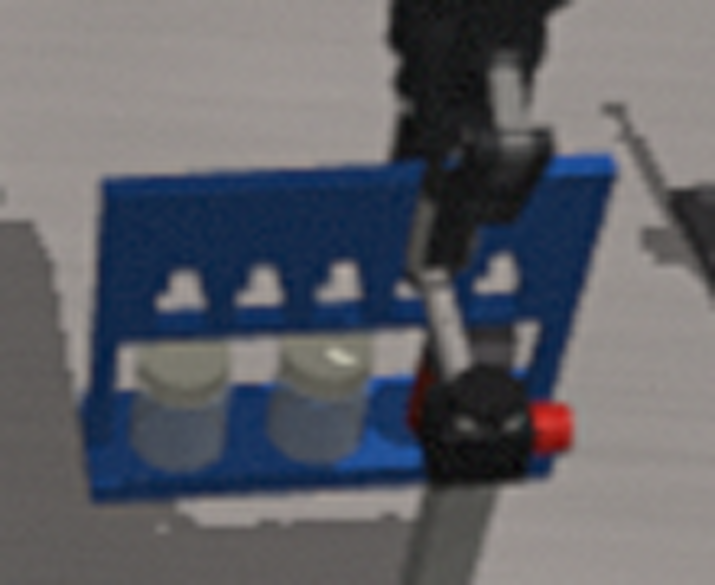

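The carrier hangs level on the neck and the fingers are clear of the bar on both sides. I withdraw straight up.

```bash
python3 -m pendant '[[[0.4,0,0,-5,0,0,0],[0.4,0,0,-20,0,0,0],[0.4,0,0,-45,0,0,0],[0.4,0,0,-75,0,0,0],[0.4,0,0,-110,0,0,0]]]'; python3 -m pendant '[[[0.4,0,-30,-30,0,0,0],[0.4,0,-65,-30,0,0,0],[0.4,0,-105,-30,0,0,0],[0.4,0,-145,-30,0,0,0],[0.4,0,-180,-30,0,0,0]]]'; python3 -m pendant '[[[0.4,0,0,0,0,0,0],[0.4,0,0,0,0,0,0],[0.4,0,0,0,0,0,0],[0.4,0,0,0,0,0,0],[0.4,0,0,0,0,0,0]]]';  python3 - <<'E'
from h import *
a=shot('scene','pics/s6.png').astype(int); 
for _ in range(6): b=ctrl.camera('scene').astype(int)
print('motion',np.abs(a-b)[145:235,330:440].mean(),np.abs(a-b)[300:350,20:80].mean(), ctrl.get_obs()['time_s'])
cv2.imwrite('pics/s6c.png',cv2.resize(b[130:350,140:540,::-1].astype(np.uint8),None,fx=2,fy=2,interpolation=cv2.INTER_CUBIC))
E
```

```text
time_s: 10.72
eef_pos: [0.5559, 0.1585, 0.4921]
eef_rot: [-0.001, 0.656, 0.755, -0.001]
wrist_force: [-0.5, 0.7, 0.4]
opening: 0.401
grasp_force: 0.0
time_s: 11.13
eef_pos: [0.3759, 0.1331, 0.5224]
eef_rot: [0.0, 0.655, 0.755, 0.0]
wrist_force: [0.5, 0.0, 1.2]
opening: 0.398
grasp_force: 0.0
time_s: 11.55
eef_pos: [0.379, 0.1332, 0.522]
eef_rot: [-0.0, 0.656, 0.755, -0.0]
wrist_force: [0.2, -0.4, 0.3]
opening: 0.4
grasp_force: 0.0
motion 1.4795622895622895 1.1202222222222222 11.9
```

View pics/s6c.png

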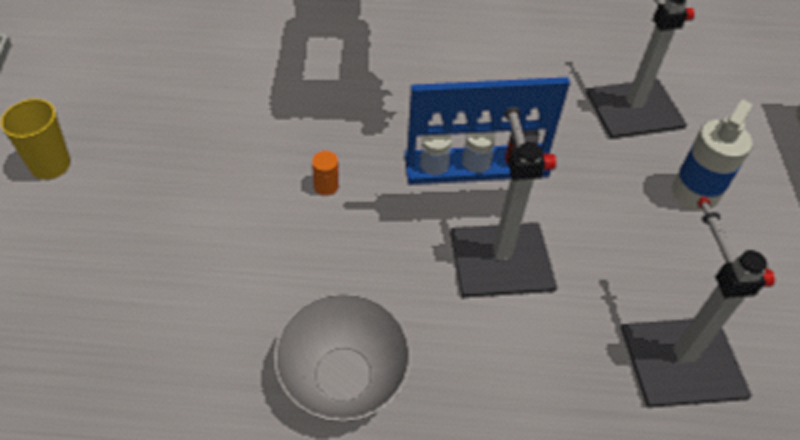

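The carrier hangs level at crop (487,130) with its jars in place, and the bowl, bottle and beaker have not moved. I let it settle a little longer, check for motion, then hand in.

```bash
for i in 1 2 3; do python3 -m pendant '[[[0.4,0,0,0,0,0,0],[0.4,0,0,0,0,0,0],[0.4,0,0,0,0,0,0],[0.4,0,0,0,0,0,0],[0.4,0,0,0,0,0,0]]]' >/dev/null; done
python3 - <<'E'
from h import *
F=np.array([ctrl.camera('scene').astype(float) for _ in range(12)]); B=F[...,2]-F[...,0]
g=lambda a,b:(np.abs(F[a]-F[b])[165:225,340:400].mean().round(2),np.abs(F[a]-F[b])[280:340,20:80].mean().round(2))
print(g(0,3),g(0,6),g(0,11))
m=B[11]>25
for c in (350,370,390,415): r=np.where(m[150:240,c])[0]+150; print(c,r.min(),r.max())
print(ctrl.hand_in())
E
```

```text
(np.float64(1.72), np.float64(1.12)) (np.float64(1.67), np.float64(1.12)) (np.float64(1.67), np.float64(1.1))
350 172 221
370 171 220
390 170 219
415 169 203
the job is handed in; nothing more can be done
None
```

The blue carrier is handed in hanging level and still on the neck of the robot's rightmost stand by its y = +29 mm keyhole, with all three jars in it, the gripper clear, the bowl, bottle and beaker unmoved in the last picture, and about 14 s used.

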